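# Make up two customers' orders at the pharmacy counter

### The job

Make up the two orders waiting on the pharmacy counter: in the green tray stack, from the bottom up, the white carton with the orange band, the blue carton and the silver tin, and in the yellow tray the red carton with the amber bottle standing upright on it. Lay both bottom cartons flat in the middle of their trays, turn every carton so that its long sides run along the tray's long sides, and centre each thing on the one beneath. Set things down without dropping them, and leave the lime-green carton, the dark blue bottle and the stapler where they are.

Things in the scene. Friction and masses are not known exactly. Their poses are not given: they have to be found in the camera images.
- orange_carton: White medicine carton with one broad orange band round it, 105 long x 62 wide x 38 mm high, about 130 g. Loose, lies flat at any angle on the counter, somewhere among the other small things. Origin: centre of its underside; x along its length, y across, z up. 
- blue_carton: Blue medicine carton with a narrow white band near one end, 92 long x 56 wide x 30 mm high, about 90 g. Loose, lies flat at any angle on the counter, somewhere among the other small things. Origin: centre of its underside; x along its length, y across, z up. 
- red_carton: Red medicine carton with a narrow white band near one end, 98 long x 60 wide x 34 mm high, about 110 g. Loose, lies flat at any angle on the counter, somewhere among the other small things. Origin: centre of its underside; x along its length, y across, z up. 
- tin: Round silver ointment tin with a teal disc on its lid, 52 in diameter x 30 mm high, about 70 g. Loose, stands upright on the counter, somewhere among the other small things. Origin: centre of its underside; z up along its axis. 
- amber_bottle: Amber (orange-brown) round pill bottle with a paper label and a narrower white cap, 40 in diameter x 62 mm high (the body is 46 mm high; the cap, 28 mm in diameter, is the top 16 mm), about 80 g. Loose, stands upright on the counter, somewhere among the other small things. Origin: centre of its underside; z up along its axis. 
- green_tray: Shallow green order tray. Fixed to the counter, 180 long x 150 mm wide, rim 10 mm high and 4 mm thick, floor 4 mm thick (its upper face lies 4 mm above the counter), empty at the start. Origin: centre of its underside, at counter height; x along its 180 mm side, y along its 150 mm side, z up. The two trays stand on the robot's side of the counter, left and right of straight ahead, long sides roughly across it; which is on which side varies.
- yellow_tray: Shallow yellow order tray. Fixed to the counter, 180 long x 150 mm wide, rim 10 mm high and 4 mm thick, floor 4 mm thick (its upper face lies 4 mm above the counter), empty at the start. Origin: centre of its underside, at counter height; x along its 180 mm side, y along its 150 mm side, z up. The two trays stand on the robot's side of the counter, left and right of straight ahead, long sides roughly across it; which is on which side varies.
- lime_carton: Lime-green carton with a white band round its middle, 95 long x 56 wide x 32 mm high; not part of either order, leave it. Loose, lies flat at any angle on the counter, somewhere among the other small things. Origin: centre of its underside; x along its length, y across, z up. 
- blue_bottle: Dark blue round pill bottle with a paper label and a narrower black cap, 40 in diameter x 62 mm high; not part of either order, leave it. Loose, stands upright on the counter, somewhere among the other small things. Origin: centre of its underside; z up along its axis. 
- stapler: Black and grey stapler, 115 long x 34 wide x 43 mm high; leave it. Loose, lies flat at any angle on the counter, somewhere among the other small things. Origin: centre of its underside; x along its length, y across, z up. 

How it is judged (in metres and radians):
At the end, for the whole second after the job is handed in: Both stacks as ordered, at rest: bottom cartons within 15 mm of the tray's middle, each upper thing within 15 mm of the centre of the one beneath, each within 4 mm of its resting height and 0.1 rad of upright; cartons' long sides within 0.2 rad of the tray's (horizontal distance between orange_carton and green_tray below 0.015 m and z of orange_carton in the frame of green_tray between 0 and 0.008 m and angle between each of orange_carton, blue_carton, tin, red_carton, amber_bottle's own z axis and vertical below 0.1 rad and linear speed of each of orange_carton, blue_carton, tin, red_carton, amber_bottle below 0.02 m/s and angular speed of each of orange_carton, blue_carton, tin, red_carton, amber_bottle below 0.2 rad/s and angle between the x axis of each of orange_carton, blue_carton and the x axis of green_tray, either way round below 0.2 rad and horizontal distance between blue_carton and orange_carton below 0.015 m and z of blue_carton in the frame of green_tray between 0.038 and 0.046 m and horizontal distance between tin and blue_carton below 0.015 m and z of tin in the frame of green_tray between 0.068 and 0.076 m and horizontal distance between red_carton and yellow_tray below 0.015 m and z of red_carton in the frame of yellow_tray between 0 and 0.008 m and angle between the x axis of red_carton and the x axis of yellow_tray, either way round below 0.2 rad and horizontal distance between amber_bottle and red_carton below 0.015 m and z of amber_bottle in the frame of yellow_tray between 0.034 and 0.042 m); the robot touches nothing.
It fails at once if the dark blue bottle is shifted by more than 20 mm or knocked over (distance of blue_bottle from where it was at the start of the episode above 0.02 m or angle between blue_bottle's own z axis and vertical above 0.5 rad).
It fails at once if the lime-green carton is shifted by more than 20 mm or knocked over (distance of lime_carton from where it was at the start of the episode above 0.02 m or angle between lime_carton's own z axis and vertical above 0.5 rad).
It fails at once if the stapler is shifted by more than 20 mm or knocked over (distance of stapler from where it was at the start of the episode above 0.02 m or angle between stapler's own z axis and vertical above 0.5 rad).
It fails at once if one of the five ordered things is dropped, thrown or knocked: it moves faster than 0.5 m/s while no finger touches it ((contact force between the fingers and orange_carton below 0.05 N and linear speed of orange_carton above 0.5 m/s) or (contact force between the fingers and blue_carton below 0.05 N and linear speed of blue_carton above 0.5 m/s) or (contact force between the fingers and red_carton below 0.05 N and linear speed of red_carton above 0.5 m/s) or (contact force between the fingers and tin below 0.05 N and linear speed of tin above 0.5 m/s) or (contact force between the fingers and amber_bottle below 0.05 N and linear speed of amber_bottle above 0.5 m/s)).
It also fails if it takes over 144 s, if anything falls off the work surface, if the arm or the gripper's body presses on something with over 40 N, if the wrist force passes 120 N, or if a joint passes its speed limit or range.

### The arm

A 6-joint arm with a two-finger parallel gripper is mounted at the origin on the work surface. World frame = base frame: x ahead of the robot, y to its left, z up, the work surface at z = 0. Lengths are in mm, angles in rad, forces in N, time in s.
With the tool pointing down it reaches from about 300 to 875 mm from the base axis. Payload 4.2 kg.
Tool frame: the origin (TCP) lies where the fingers leave the gripper's body, on its centre line; the fingertips stand 73 mm ahead of it and the grasp point (between the pads) lies 54 mm ahead of it (arm.grip_depth is the distance from the TCP to the grasp point, in mm); z points along the fingers, y is the line along which they close (so a half turn about z gives the same grasp; the last joint's range is limited). The gripper opens to 85 mm and grips with 20 to 120 N. Pads are 22 mm wide; open, the fingers measure 114 mm over their backs; the gripper's body (76 mm by 85 mm) begins 54 mm behind the grasp point. The pads swing forward as they close: fully open they stand 13 mm farther back than shut.
Start: joints at [-1.242, 0.32, 1.565, -0, 1.257, -0.02], TCP at [196.519, -540.383, 303.938] pointing down, gripper open.
Joint ranges: [-3.11, 3.11], [-0.84, 2.01], [0.21, 2.61], [-1.34, 4.49], [0.05, 2.63], [-2.56, 2.56]. Speed limits (rad/s): [2.57, 2.57, 3.14, 3.14, 3.14, 3.14].

### API

Orientations are given as a rotation vector (axis times angle).
In Python, from rig import arm gives the robot as it stands.
- The arm moves only by the tool drive_tool, never from a script. Its argument "series" is a list of rows, each an object with "travel": the shift along the world's x, y, z in mm, a list of three; "spin": the turn about the world's z in degrees. A call has 1 to 5 rows; each row shifts and turns the commanded pose from where the row before left it; what a row does not reach is not made up. A row lasts 1/8 s, in which the tool goes at most 62.5 mm and 10.7 degrees, less where a joint would pass 70% of its speed; a pose out of reach is approached as far as the arm can. A call is refused whole if a number of a shift passes 62.5 or a number of a turn 10.7, either way. A call with a gripper value outside its range is refused whole. "gripper" is the gripper command: -1 is shut, 1 is fully open, values between are in proportion, set as the call begins (left out, the last holds). The fingers move at their own pace and stop on an object; "force" is the grip in N (left out, the last holds). Time passes only in rows, so rows that do not move let the fingers close. It gives the time, the measured TCP pose, the force, the opening and the grip force at its end, in the units of the state.
- arm.read_state(): the state, without advancing time (a new reading comes with each control period).
- arm.get_image(name): name is "side" or "top" or "wrist"; returns the picture (400x640x3 uint8, red, green, blue); there is no depth.
- arm.camera_model(name): a dict with "fovy" (degrees; the focal length in pixels is half the picture's height over the tangent of half this angle, whatever the lens; pixels are square), "cx", "cy" (the principal point, pixels), "R" (3x3) and "t" (3): a world point X has camera coordinates R X + t; the wrist camera has in their place "hand_eye" (4x4, takes a point from camera to tool coordinates, whose origin is the TCP and whose axes are the flange's). Camera axes: x right, y down, z forward; pixel columns grow to the right and rows downward; lengths in mm; the calibration is good to about 2 mm. A picture is of the moment at which its call begins: read the wrist's pose just before it. camera_model takes no time and is no camera call.
- arm.finish_job(): hands the job in; it is judged then, once.
The state is a dict: "time_s": time; "joints": joint angles; "qd": joint speeds; "tau": joint torques, N m; "eef_pos": TCP position; "orientation": TCP orientation; "wrist_force": force on the tool from outside, world axes, zero at the start; "moment": the same for the moment, N m; "width": finger opening in mm; "gripper_force": force on a finger pad.
Only numpy, scipy, OpenCV 4.12 (cv2) and the standard library are available. Lean on these libraries where they do the work, as an engineer would, in place of code of your own. Each camera call takes 0.05 s, during which the arm holds its last target. There are 200 camera calls.

## Working session

There is one attempt and no reset: what is moved stays moved. The work goes in short steps, Python scripts to look and compute and a tool call to move; the robot and the scene stay as the last step left them, time stands still between calls to the robot, and variables do not carry over. Pictures are saved under pics/ and viewed, at most 16 in all, crops included, and the job is handed in when it is done.

Besides the shell and the picture viewer there is one more tool, called after "Emit:" as name(argument=value, ...) on one line, values as JSON. drive_tool: Moves the arm, as the interface text tells. Its arguments: {"type":"object","properties":{"series":{"type":"array"},"gripper":{"type":"number"},"force":{"type":"number"}},"required":["series"]}

```bash
mkdir -p pics; cat > h.py <<'E'
import numpy as np, cv2
from rig import arm
def grab(n,f):
    im=np.array(arm.get_image(n)); cv2.imwrite('pics/'+f,im[:,:,::-1]); return im
def cam(n): 
    m=arm.camera_model(n); f=200/np.tan(np.radians(m['fovy'])/2); return m,f
def ray2(n,px,z,m=None):
    m,f=cam(n); R=np.array(m['R']);t=np.array(m['t']).ravel()
    c=-R.T@t; px=np.atleast_2d(px).astype(float)
    d=np.c_[(px[:,0]-m['cx'])/f,(px[:,1]-m['cy'])/f,np.ones(len(px))]@R
    return c+d*((z-c[2])/d[:,2])[:,None]
E
python3 - <<'E'
from h import *
print(arm.read_state())
for n in('top','side'):
    grab(n,n+'0.png'); m,f=cam(n); print({k:v for k,v in m.items()},f)
print(arm.camera_model('wrist'))
E
```

```text
{'time_s': 0.0, 'joints': array([-1.24201152e+00,  3.20286440e-01,  1.56569197e+00, -3.52642068e-05,
        1.25741126e+00, -1.99763578e-02]), 'qd': array([ 0.0032458 , -0.00096523, -0.00158224, -0.00047057, -0.00110453,
       -0.00091494]), 'tau': array([ 1.11411613e-03, -4.15524352e+01, -2.34163266e+01,  1.04764881e-04,
        8.21942609e-03, -1.62627919e-05]), 'eef_pos': array([ 196.38694484, -540.04179737,  303.08026418]), 'orientation': array([-3.09220124e+00, -5.44770171e-01,  4.85893441e-04]), 'wrist_force': array([ 0.71655117, -0.67034748,  0.26720864]), 'moment': array([-0.02221788, -0.00618585, -0.01309789]), 'gripper_force': 0.0, 'width': 84.99153821985408}
{'fovy': 56.59308496581714, 'cx': 318.2765495745626, 'cy': 202.53617836646512, 'R': array([[ 0.02312424, -0.99965701, -0.01229326],
       [-0.9832461 , -0.02051724, -0.18112467],
       [ 0.18081032,  0.01627567, -0.98338331]]), 't': array([ -3.35461643, 523.60822486, 930.23411976])} 371.4940120979109
{'fovy': 56.55309734777521, 'cx': 315.6040130520632, 'cy': 202.07616809445477, 'R': array([[-0.83496455, -0.55000377, -0.01816738],
       [-0.26200545,  0.42635027, -0.86578207],
       [ 0.48392907, -0.71813738, -0.50009135]]), 't': array([443.71693286, 186.25536986, 710.4323329 ])} 371.8047996072129
{'fovy': 64.08749697331781, 'cx': 316.5804497862178, 'cy': 198.37884866649478, 'hand_eye': array([[ 5.64484528e-04, -9.65084598e-01, -2.61937778e-01,
         6.52331627e+01],
       [ 9.99999757e-01,  6.51825207e-04, -2.46555032e-04,
         3.67214576e-02],
       [ 4.08684110e-04, -2.61937575e-01,  9.65084732e-01,
        -6.98701844e+01],
       [ 0.00000000e+00,  0.00000000e+00,  0.00000000e+00,
         1.00000000e+00]])}
```

View pics/top0.png

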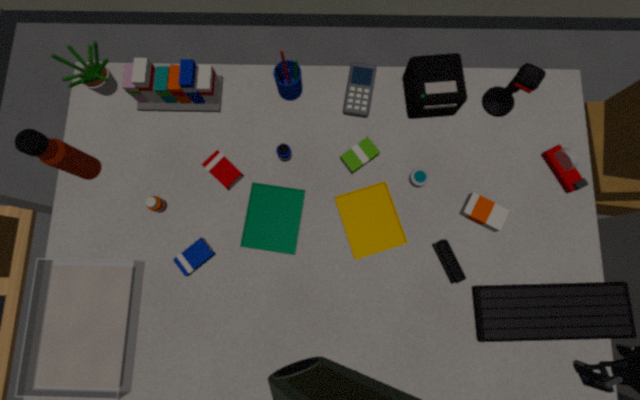

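View pics/side0.png

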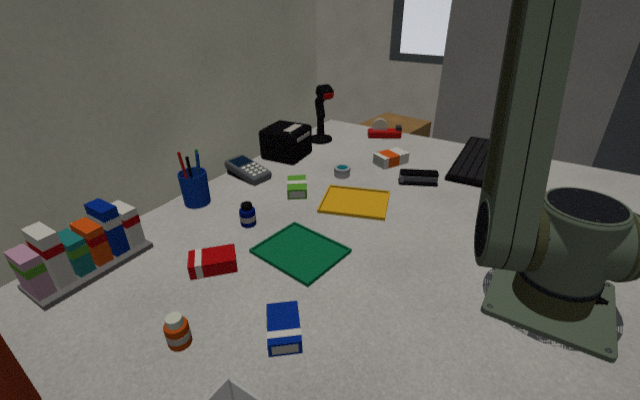

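The top view shows, with pixel positions:
- green tray (273,218), yellow tray (370,220)
- red carton (222,170), blue carton (194,256), orange carton (486,211)
- tin (419,177), amber bottle (155,204)
- leave in place: lime carton (360,154), dark blue bottle (284,152), stapler (449,261)

The side view agrees with this layout.

```bash
cat >> h.py <<'E'
def mask(im,lo,hi,roi=None):
    h=cv2.cvtColor(cv2.medianBlur(im,3),cv2.COLOR_RGB2HSV); m=cv2.inRange(h,lo,hi)
    if roi:
        k=np.zeros_like(m); x0,y0,x1,y1=roi; k[y0:y1,x0:x1]=255; m&=k
    m=cv2.morphologyEx(m,cv2.MORPH_CLOSE,np.ones((9,9)))
    c=max(cv2.findContours(m,cv2.RETR_EXTERNAL,cv2.CHAIN_APPROX_NONE)[0],key=cv2.contourArea)
    return c[:,0,:]
def rect(P):
    (c,s,a)=cv2.minAreaRect(P[:,:2].astype(np.float32))
    if s[0]<s[1]: s=s[::-1]; a+=90
    return np.round(c,1),np.round(s,1),round((a+90)%180-90,1)
E
python3 - <<'E'
from h import *
im=cv2.imread('pics/top0.png')[:,:,::-1].copy()
hs=cv2.cvtColor(im,cv2.COLOR_RGB2HSV)
for p in [(273,218),(370,220),(228,175),(198,254),(486,211),(500,217),(419,177),(155,204),(360,154),(320,300)]: print(p,hs[p[1],p[0]])
O={'green':((65,120,40),(90,255,255),(235,175,312,262),4),'yellow':((20,150,60),(32,255,255),(325,175,415,265),4),
'red':((0,0,0),(0,0,0),(195,145,250,195),34),'blue':((100,150,30),(130,255,255),(165,230,225,285),30),
'orange':((5,150,80),(18,255,255),(455,185,515,240),38),'tin':((80,80,60),(105,255,255),(400,160,440,195),30),'amber':((5,120,50),(18,255,255),(140,190,172,218),30),'lime':((35,120,50),(60,255,255),(330,130,390,180),32)}
for n,(lo,hi,roi,z) in O.items():
    if n=='red':
        x0,y0,x1,y1=roi; s=hs.copy(); s[...,0]=(s[...,0].astype(int)+20)%180
        m=cv2.inRange(s,(10,140,60),(28,255,255)); k=np.zeros_like(m);k[y0:y1,x0:x1]=255;m&=k
        c=max(cv2.findContours(m,0,1)[0],key=cv2.contourArea)[:,0,:]
    else: c=mask(im,lo,hi,roi)
    print(n,c.mean(0).round(),*rect(ray2('top',c,z)))
s=arm.read_state(); R=cv2.Rodrigues(s['orientation'])[0]; print(R.round(3))
E
```

```text
(273, 218) [ 79 255  84]
(370, 220) [ 23 255 140]
(228, 175) [  0 255 114]
(198, 254) [108 255  95]
(486, 211) [ 13 255 133]
(500, 217) [ 16  21 131]
(419, 177) [ 91 255  77]
(155, 204) [21 35 73]
(360, 154) [ 14  21 133]
(320, 300) [ 19  19 109]
green [273. 218.] [487.4 132.5] [177.7 147.5] -7.3
yellow [370. 220.] [ 488.3 -133. ] [179.4 149.9] 18.7
red [225. 172.] [604.9 263.4] [70.4 57.8] 48.2
blue [192. 257.] [375.3 332.4] [90.2 57.2] -48.9
orange [482. 209.] [ 516.8 -424.1] [64.7 42.2] -28.2
tin [420. 176.] [ 605.6 -264. ] [30.1 27.9] -88.9
amber [157. 204.] [512.1 439.7] [40.6 38. ] 71.1
lime [360. 154.] [ 663. -102.] [95.  57.2] -53.0
[[ 0.94   0.342 -0.001]
 [ 0.342 -0.94   0.001]
 [ 0.    -0.002 -1.   ]]
```

Emit:
drive_tool(series=[{"travel": [40,14.5,-11],"spin": 5.2},{"travel": [40,14.5,-11],"spin": 5.2},{"travel": [40,14.5,-11],"spin": 5.2},{"travel": [40,14.5,-11],"spin": 5.2}], gripper=1, force=40)

```text
time_s: 0.6
eef_pos: [357.6, -481.7, 259.1]
orientation: [-2.943, -1.099, 0.0]
wrist_force: [0.1, -1.1, 0.1]
width: 85.7
gripper_force: 0.0
```

Emit:
drive_tool(series=[{"travel": [40,14.5,-11],"spin": 5.2},{"travel": [40,14.5,-11],"spin": 5.2},{"travel": [40,14.5,-11],"spin": 5.2},{"travel": [40,14.5,-11],"spin": 5.2},{"travel": [0,0,0],"spin": 0}])

```text
time_s: 1.23
eef_pos: [518.5, -422.6, 213.9]
orientation: [-2.694, -1.612, 0.001]
wrist_force: [0.2, 0.2, -0.3]
width: 85.8
gripper_force: 0.0
```

```bash
cat >> h.py <<'E'
def wlook(f):
    s=arm.read_state(); im=grab('wrist',f); return s,im
def yaw(s):
    R=cv2.Rodrigues(np.array(s['orientation']))[0]; return np.degrees(np.arctan2(R[1,1],R[0,1]))
def wray(s,px,z):
    m,f=cam('wrist'); H=np.array(m['hand_eye']); R=cv2.Rodrigues(np.array(s['orientation']))[0]; p=np.array(s['eef_pos'])
    c=R@H[:3,3]+p; px=np.atleast_2d(px).astype(float)
    d=np.c_[(px[:,0]-m['cx'])/f,(px[:,1]-m['cy'])/f,np.ones(len(px))]@(R@H[:3,:3]).T
    return c+d*((z-c[2])/d[:,2])[:,None]
E
python3 - <<'E'
from h import *
s,im=wlook('w1.png'); print(s['eef_pos'].round(1),yaw(s),s['time_s'],s['joints'].round(2))
c=mask(im,(5,150,60),(18,255,255)); print(c.mean(0),len(c),*rect(wray(s,c,38)))
E
```

```text
[ 518.5 -422.6  213.9] -28.211902877628145 1.225 [-0.7   0.53  1.46  0.    1.16 -0.21]
[319.33333333 198.57647059] 255 [ 518.6 -424.8] [62.1 44.1] -27.0
```

View pics/w1.png

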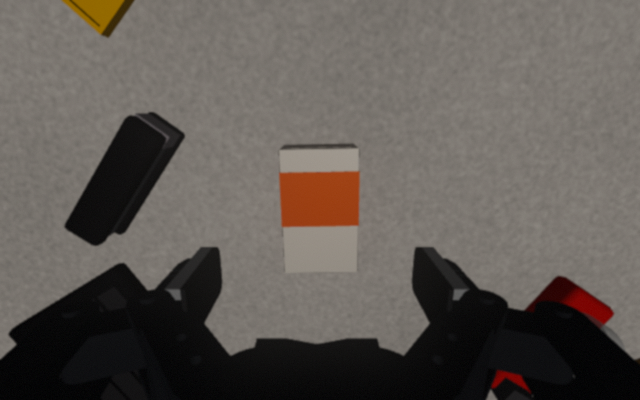

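The wrist view shows the orange carton squarely between the fingers. Its top face spans rows 150 to 272, and the band at rows 172 to 226 is off centre, so I'll cast the end rows.

```bash
python3 - <<'E'
from h import *
s=arm.read_state(); P=wray(s,[(319,150),(321,272),(281,200),(358,200)],38); print(P.round(1),np.linalg.norm(P[0]-P[1]),np.linalg.norm(P[2]-P[3]),(P[0]+P[1])/2)
E
```

```text
[[ 535.4 -391.1   38. ]
 [ 488.1 -483.2   38. ]
 [ 489.8 -411.8   38. ]
 [ 544.1 -441.    38. ]] 103.4995909107908 61.614356283189814 [ 511.74645097 -437.14133288   38.        ]
```

Emit:
drive_tool(series=[{"travel": [-7,-14.5,-30],"spin": 1},{"travel": [0,0,-40],"spin": 0},{"travel": [0,0,-40],"spin": 0},{"travel": [0,0,-22],"spin": 0},{"travel": [0,0,0],"spin": 0}])

```text
time_s: 1.9
eef_pos: [507.6, -438.8, 82.3]
orientation: [-2.682, -1.627, 0.002]
wrist_force: [0.2, -0.6, 0.3]
width: 85.1
gripper_force: 0.0
```

Emit:
drive_tool(series=[{"travel": [0,0,0],"spin": 0},{"travel": [0,0,0],"spin": 0},{"travel": [0,0,0],"spin": 0},{"travel": [0,0,0],"spin": 0},{"travel": [0,0,0],"spin": 0}], gripper=-1, force=40)

```text
time_s: 2.52
eef_pos: [510.1, -439.8, 86.0]
orientation: [2.681, 1.63, 0.001]
wrist_force: [-0.7, -1.5, 7.1]
width: 61.5
gripper_force: 46.0
```

Emit:
drive_tool(series=[{"travel": [0,0,10],"spin": 0},{"travel": [0,0,30],"spin": 0},{"travel": [0,0,40],"spin": 0},{"travel": [0,0,0],"spin": 0}])

```text
time_s: 3.02
eef_pos: [510.9, -439.8, 167.9]
orientation: [2.678, 1.628, 0.004]
wrist_force: [-0.9, -0.6, -2.1]
width: 61.2
gripper_force: 45.2
```

```bash
python3 - <<'E'
from h import *
s,im=wlook('w2.png'); print(s['eef_pos'].round(1),yaw(s),s['wrist_force'],s['width'])
s=arm.read_state();print(s['eef_pos'].round(1))
E
```

```text
[ 510.9 -439.8  167.9] -27.40751051186587 [-0.86737568 -0.56624923 -2.07139988] 61.24763769050394
[ 509.9 -439.   165.5]
```

View pics/w2.png

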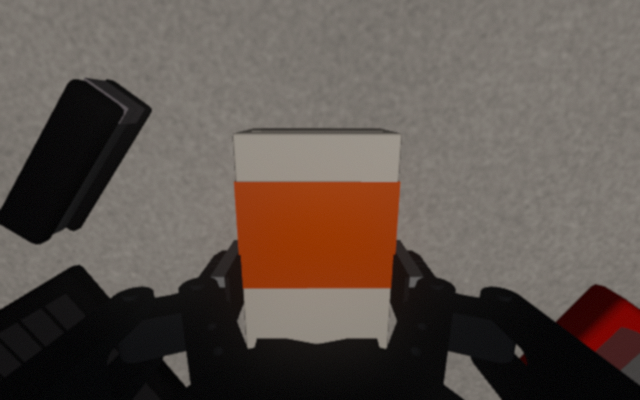

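The carton is held squarely. Next I'll carry it to the green tray.

Emit:
drive_tool(series=[{"travel": [-2.5,30,10],"spin": -4},{"travel": [-2.5,45,0],"spin": -7},{"travel": [-2.5,50,0],"spin": -7},{"travel": [-2.5,55,0],"spin": -7},{"travel": [-2.5,55,0],"spin": -7}])

```text
time_s: 3.7
eef_pos: [495.8, -201.8, 172.3]
orientation: [-3.03, -0.821, 0.004]
wrist_force: [1.6, 0.2, -1.5]
width: 61.0
gripper_force: 45.1
```

Emit:
drive_tool(series=[{"travel": [-2.5,55,0],"spin": -7},{"travel": [-2.5,55,0],"spin": -7},{"travel": [-2.5,55,0],"spin": -7},{"travel": [-2.5,55,0],"spin": -7},{"travel": [-2.3,50,0],"spin": -7}])

```text
time_s: 4.32
eef_pos: [483.3, 67.9, 172.6]
orientation: [3.139, -0.127, -0.005]
wrist_force: [2.0, -0.4, -1.3]
width: 61.1
gripper_force: 45.1
```

Emit:
drive_tool(series=[{"travel": [0,40,0],"spin": -3.1},{"travel": [0,26.7,-10],"spin": 0},{"travel": [0,0,-20],"spin": 0},{"travel": [0,0,-25],"spin": 0},{"travel": [0,0,0],"spin": 0}])

```text
time_s: 4.95
eef_pos: [482.5, 132.4, 116.4]
orientation: [3.133, -0.205, -0.011]
wrist_force: [-0.2, -0.2, -0.7]
width: 61.2
gripper_force: 45.0
```

```bash
python3 - <<'E'
from h import *
s,im=wlook('w3.png'); print(s['eef_pos'].round(1),yaw(s),s['wrist_force'],s['joints'].round(2))
grab('top','top1.png')
E
```

```text
[482.5 132.4 116.4] -97.49816229915756 [-0.20413851 -0.23026849 -0.71027004] [ 0.24  0.41  1.98 -0.    0.76  1.95]
```

View pics/w3.png

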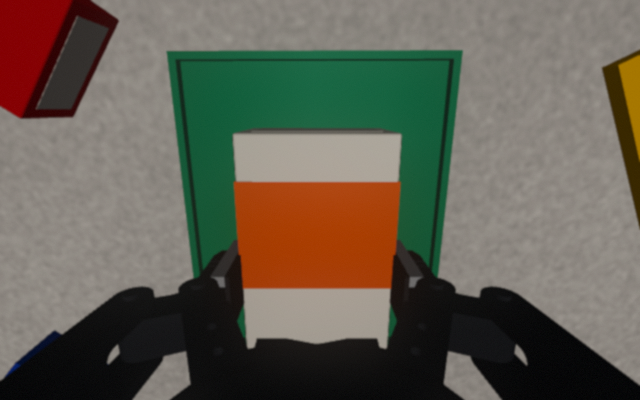

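The wrist view shows the carton parallel to the green tray and centred across it, between the rims at columns 180 and 452. I'll lower it.

Emit:
drive_tool(series=[{"travel": [0,0,-12],"spin": 0},{"travel": [0,0,-11],"spin": 0},{"travel": [0,0,-5],"spin": 0},{"travel": [0,0,-2.2],"spin": 0},{"travel": [0,0,0],"spin": 0}])

```text
time_s: 5.68
eef_pos: [484.3, 132.7, 90.0]
orientation: [3.134, -0.206, -0.001]
wrist_force: [-5.0, -1.8, 11.6]
width: 61.0
gripper_force: 46.8
```

Emit:
drive_tool(series=[{"travel": [0,0,0],"spin": 0}])

```text
time_s: 5.8
eef_pos: [484.3, 132.7, 90.0]
orientation: [3.134, -0.206, -0.001]
wrist_force: [-3.2, -0.6, 11.5]
width: 61.1
gripper_force: 46.8
```

Emit:
drive_tool(series=[{"travel": [0,0,0],"spin": 0},{"travel": [0,0,0],"spin": 0},{"travel": [0,0,0],"spin": 0},{"travel": [0,0,0],"spin": 0}], gripper=1)

```text
time_s: 6.3
eef_pos: [484.7, 132.8, 88.6]
orientation: [3.135, -0.206, -0.0]
wrist_force: [-0.2, 0.5, 0.2]
width: 85.4
gripper_force: 0.0
```

Emit:
drive_tool(series=[{"travel": [0,0,10],"spin": 0},{"travel": [0,0,30],"spin": 0},{"travel": [0,0,50],"spin": 0},{"travel": [0,0,40],"spin": 0},{"travel": [0,0,0],"spin": 0}])

```text
time_s: 6.92
eef_pos: [486.3, 133.2, 222.6]
orientation: [-3.132, 0.206, -0.013]
wrist_force: [0.5, 0.3, -0.6]
width: 85.5
gripper_force: 0.0
```

```bash
python3 - <<'E'
from h import *
s,im=wlook('w4.png'); print(s['eef_pos'].round(1),yaw(s),s['wrist_force'],s['width'])
c=mask(im,(5,150,60),(18,255,255)); print(c.mean(0),len(c),*rect(wray(s,c,42)))
c=mask(im,(65,120,30),(90,255,255)); print(c.mean(0),len(c),*rect(wray(s,c,10)))
E
```

```text
[486.3 133.2 222.6] -97.51629893160059 [ 0.46028897  0.31275662 -0.58290767] 85.49308582326277
[318.27376426 176.98479087] 263 [501.9 130. ] [63.  43.8] 82.5
[318.1669024  176.00990099] 707 [487.2 132.1] [178.4 148.5] -7.4
```

View pics/w4.png

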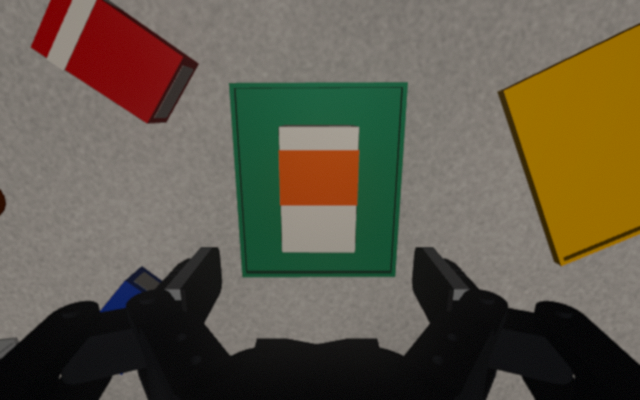

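The orange carton lies centred and aligned in the green tray, at about (488,132) against the tray's (487,132). Next is the blue carton.

Emit:
drive_tool(series=[{"travel": [-8.4,15.3,0],"spin": 10.6},{"travel": [-8.4,15.3,0],"spin": 10.6},{"travel": [-8.4,15.3,0],"spin": 10.6},{"travel": [-8.4,15.3,0],"spin": 10.6},{"travel": [-8.4,15.3,0],"spin": 10.6}])

```text
time_s: 7.6
eef_pos: [441.6, 209.4, 217.3]
orientation: [2.893, 1.223, -0.005]
wrist_force: [0.3, -0.3, -0.1]
width: 85.7
gripper_force: 0.0
```

Emit:
drive_tool(series=[{"travel": [-8.4,15.3,0],"spin": 10.6},{"travel": [-8.4,15.3,0],"spin": 10.6},{"travel": [-8.4,15.3,0],"spin": 10.6},{"travel": [-8.4,15.3,0],"spin": 10.6},{"travel": [-8.4,15.3,0],"spin": 10.6}])

```text
time_s: 8.22
eef_pos: [399.7, 285.8, 217.3]
orientation: [-2.043, -2.385, 0.005]
wrist_force: [0.0, 0.5, 0.2]
width: 85.4
gripper_force: 0.0
```

Emit:
drive_tool(series=[{"travel": [-8.4,15.3,0],"spin": 10.6},{"travel": [-8.4,15.3,0],"spin": 10.6},{"travel": [-8.4,15.3,0],"spin": 10.6},{"travel": [0,0,0],"spin": 0}])

```text
time_s: 8.72
eef_pos: [374.7, 331.9, 217.5]
orientation: [-1.321, -2.849, 0.004]
wrist_force: [-0.3, -0.6, -1.0]
width: 85.2
gripper_force: 0.0
```

```bash
python3 - <<'E'
from h import *
s,im=wlook('w5.png'); print(s['eef_pos'].round(1),yaw(s),s['joints'].round(2))
c=mask(im,(100,150,30),(130,255,255)); print(c.mean(0),len(c),*rect(wray(s,c,30)),cv2.boundingRect(c))
E
```

```text
[374.7 331.9 217.5] 40.258021090308524 [ 0.7   0.28  1.86 -0.    1.   -0.  ]
[323.2243346  207.33460076] 263 [386. 325.] [61.6 54.1] -49.6 (291, 173, 66, 71)
```

View pics/w5.png

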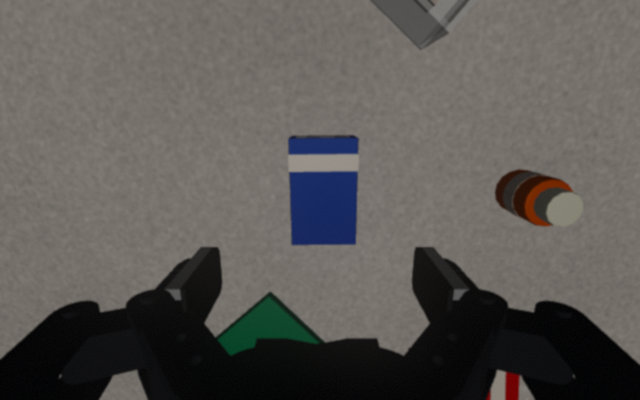

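```bash
python3 - <<'E'
from h import *
s=arm.read_state(); P=wray(s,[(323.5,138),(324,244.5),(290.5,190),(357.5,190)],30); print(s['eef_pos'],np.linalg.norm(P[0]-P[1]),np.linalg.norm(P[2]-P[3]),(P[0]+P[1])/2)
E
```

```text
[374.96767235 331.37519824 217.68674733] 91.2331150800048 55.55201541054658 [378.06193318 334.93720438  30.        ]
```

Emit:
drive_tool(series=[{"travel": [2.6,3.2,-40],"spin": 0},{"travel": [0,0,-45],"spin": 0},{"travel": [0,0,-35],"spin": 0},{"travel": [0,0,-18.7],"spin": 0},{"travel": [0,0,0],"spin": 0}])

```text
time_s: 9.4
eef_pos: [377.6, 333.5, 78.5]
orientation: [-1.324, -2.847, 0.006]
wrist_force: [-0.6, -0.0, 0.2]
width: 85.6
gripper_force: 0.0
```

Emit:
drive_tool(series=[{"travel": [0,0,0],"spin": 0},{"travel": [0,0,0],"spin": 0},{"travel": [0,0,0],"spin": 0},{"travel": [0,0,0],"spin": 0},{"travel": [0,0,0],"spin": 0}], gripper=-1)

```text
time_s: 10.02
eef_pos: [378.7, 335.3, 81.2]
orientation: [1.32, 2.849, 0.003]
wrist_force: [0.4, -0.9, 4.8]
width: 55.2
gripper_force: 44.0
```

Emit:
drive_tool(series=[{"travel": [0,0,10],"spin": 0},{"travel": [0,0,40],"spin": 0},{"travel": [0,0,50],"spin": 0},{"travel": [0,0,20],"spin": 0}])

```text
time_s: 10.52
eef_pos: [378.7, 335.5, 203.3]
orientation: [1.32, 2.849, 0.007]
wrist_force: [-0.4, 0.2, -2.4]
width: 55.2
gripper_force: 43.2
```

Emit:
drive_tool(series=[{"travel": [18.3,-33.8,0],"spin": 7},{"travel": [18.3,-33.8,0],"spin": 7},{"travel": [18.3,-33.8,0],"spin": 7},{"travel": [18.3,-33.8,0],"spin": 7},{"travel": [18.3,-33.8,0],"spin": 7}])

```text
time_s: 11.15
eef_pos: [469.8, 164.8, 200.4]
orientation: [0.396, 3.117, 0.0]
wrist_force: [0.5, 1.0, -1.0]
width: 55.2
gripper_force: 43.1
```

Emit:
drive_tool(series=[{"travel": [18.3,-34.1,0],"spin": 7},{"travel": [0,0,-20],"spin": 0},{"travel": [0,0,-35],"spin": 0},{"travel": [0,0,-12],"spin": 0},{"travel": [0,0,0],"spin": 0}])

```text
time_s: 11.78
eef_pos: [487.6, 131.9, 132.8]
orientation: [-0.211, -3.133, 0.001]
wrist_force: [0.4, 0.1, -0.9]
width: 55.3
gripper_force: 43.1
```

```bash
python3 - <<'E'
from h import *
s,im=wlook('w6.png'); print(s['eef_pos'].round(1),yaw(s),s['wrist_force'],s['joints'].round(2))
E
```

```text
[487.6 131.9 132.8] 82.2985479738715 [ 0.37373106  0.10332275 -0.86757087] [ 0.24  0.39  1.95  0.    0.8  -1.2 ]
```

View pics/w6.png

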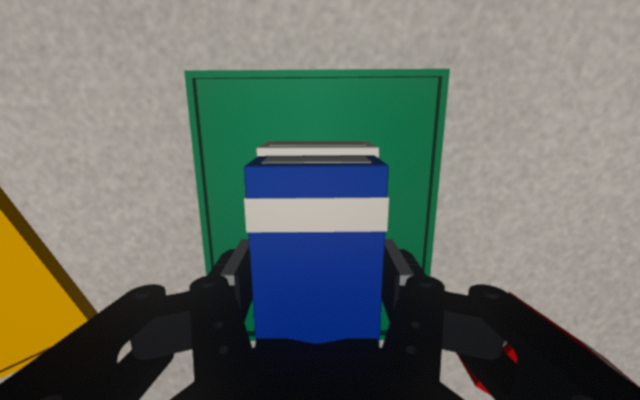

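The blue carton hangs centred over the orange one (columns 247 to 387 against 257 to 378 below). I'll lower it and release.

Emit:
drive_tool(series=[{"travel": [0,0,-5],"spin": 0},{"travel": [0,0,-4],"spin": 0},{"travel": [0,0,-2],"spin": 0},{"travel": [0,0,-0.5],"spin": 0},{"travel": [0,0,0],"spin": 0}])

```text
time_s: 12.45
eef_pos: [488.0, 131.9, 123.2]
orientation: [0.211, 3.134, 0.001]
wrist_force: [-2.6, -1.0, 11.4]
width: 54.7
gripper_force: 44.5
```

Emit:
drive_tool(series=[{"travel": [0,0,0],"spin": 0},{"travel": [0,0,0],"spin": 0},{"travel": [0,0,0],"spin": 0}])

```text
time_s: 12.82
eef_pos: [488.0, 131.9, 123.2]
orientation: [0.211, 3.134, 0.001]
wrist_force: [-3.1, -0.8, 11.8]
width: 55.3
gripper_force: 44.5
```

Emit:
drive_tool(series=[{"travel": [0,0,0],"spin": 0},{"travel": [0,0,0],"spin": 0},{"travel": [0,0,0],"spin": 0},{"travel": [0,0,0],"spin": 0},{"travel": [0,0,15],"spin": 0}], gripper=1)

```text
time_s: 13.45
eef_pos: [487.2, 131.6, 136.1]
orientation: [-0.211, -3.132, 0.001]
wrist_force: [-0.6, -0.4, -0.2]
width: 85.2
gripper_force: 0.0
```

Emit:
drive_tool(series=[{"travel": [0,0,45],"spin": 0},{"travel": [0,0,55],"spin": 0},{"travel": [0,0,0],"spin": 0}])

```text
time_s: 13.82
eef_pos: [490.2, 132.4, 241.9]
orientation: [0.211, 3.124, 0.006]
wrist_force: [-0.1, -0.3, -0.3]
width: 85.4
gripper_force: 0.0
```

```bash
python3 - <<'E'
from h import *
s,im=wlook('w7.png'); print(s['eef_pos'].round(1),yaw(s))
c=mask(im,(100,150,30),(130,255,255),(240,100,400,260)); print(*rect(wray(s,c,72)),cv2.boundingRect(c))
x,y,w,h=cv2.boundingRect(c)
col=im[80:270,x+w//2].astype(int); print([(80+i,*v) for i,v in enumerate(col)][::3])
E
```

```text
[490.2 132.4 241.9] 82.2887633732572
[500.1 130. ] [63.6 55.4] -7.2 (279, 171, 72, 78)
[(80, np.int64(38), np.int64(101), np.int64(71)), (83, np.int64(27), np.int64(90), np.int64(61)), (86, np.int64(26), np.int64(96), np.int64(65)), (89, np.int64(26), np.int64(98), np.int64(65)), (92, np.int64(26), np.int64(97), np.int64(64)), (95, np.int64(27), np.int64(100), np.int64(65)), (98, np.int64(27), np.int64(98), np.int64(65)), (101, np.int64(25), np.int64(98), np.int64(65)), (104, np.int64(26), np.int64(99), np.int64(66)), (107, np.int64(25), np.int64(98), np.int64(64)), (110, np.int64(23), np.int64(97), np.int64(64)), (113, np.int64(24), np.int64(97), np.int64(65)), (116, np.int64(25), np.int64(98), np.int64(66)), (119, np.int64(23), np.int64(95), np.int64(63)), (122, np.int64(24), np.int64(97), np.int64(65)), (125, np.int64(52), np.int64(75), np.int64(61)), (128, np.int64(146), np.int64(141), np.int64(132)), (131, np.int64(127), np.int64(124), np.int64(116)), (134, np.int64(45), np.int64(53), np.int64(76)), (137, np.int64(24), np.int64(51), np.int64(115)), (140, np.int64(24), np.int64(5
[... 1482 characters left out ...]
, (230, np.int64(15), np.int64(40), np.int64(105)), (233, np.int64(17), np.int64(40), np.int64(104)), (236, np.int64(16), np.int64(40), np.int64(104)), (239, np.int64(15), np.int64(40), np.int64(105)), (242, np.int64(18), np.int64(41), np.int64(106)), (245, np.int64(18), np.int64(41), np.int64(104)), (248, np.int64(20), np.int64(58), np.int64(91)), (251, np.int64(17), np.int64(83), np.int64(54)), (254, np.int64(16), np.int64(82), np.int64(54)), (257, np.int64(18), np.int64(58), np.int64(40)), (260, np.int64(18), np.int64(74), np.int64(50)), (263, np.int64(87), np.int64(108), np.int64(94)), (266, np.int64(133), np.int64(128), np.int64(122)), (269, np.int64(132), np.int64(127), np.int64(120))]
```

Emit:
drive_tool(series=[{"travel": [14.7,-49.5,0],"spin": 0},{"travel": [14.7,-49.5,0],"spin": 0},{"travel": [14.7,-49.5,0],"spin": 0},{"travel": [14.7,-49.5,0],"spin": 0}])

```text
time_s: 14.38
eef_pos: [546.3, -67.7, 235.4]
orientation: [-0.211, -3.132, -0.001]
wrist_force: [0.8, 1.3, -0.2]
width: 85.3
gripper_force: 0.0
```

Emit:
drive_tool(series=[{"travel": [14.7,-49.5,0],"spin": 0},{"travel": [14.7,-49.5,0],"spin": 0},{"travel": [14.7,-49.5,0],"spin": 0},{"travel": [14.7,-49.5,0],"spin": 0},{"travel": [0,0,0],"spin": 0}])

```text
time_s: 15.0
eef_pos: [605.4, -267.3, 234.5]
orientation: [-0.217, -3.132, -0.0]
wrist_force: [-0.8, 0.2, 0.3]
width: 85.1
gripper_force: 0.0
```

```bash
python3 - <<'E'
from h import *
s,im=wlook('w8.png'); print(s['eef_pos'].round(1),yaw(s),s['joints'].round(2))
c=mask(im,(80,80,40),(105,255,255)); (u,v),r=cv2.minEnclosingCircle(c); P=wray(s,[(u,v),(u-r,v),(u+r,v)],30);print(u,v,r,P.round(1))
E
```

```text
[ 605.4 -267.3  234.5] 82.06510778632207 [-0.43  0.5   1.45 -0.    1.19 -1.87]
320.3811950683594 190.1280059814453 18.839107513427734 [[ 605.2 -264.3   30. ]
 [ 602.9 -280.8   30. ]
 [ 607.5 -247.8   30. ]]
```

View pics/w8.png

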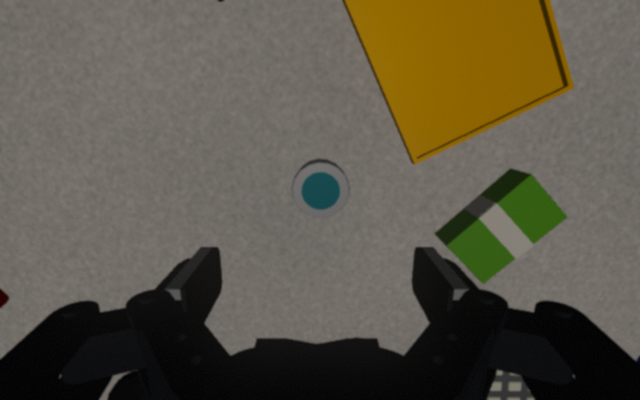

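Blue works out at about (488,132), as intended. The wrist view shows the tin centred at (320,190), which is (605,-264), with the lime carton clear of the fingers. I'll descend and grip.

Emit:
drive_tool(series=[{"travel": [0,0,-40],"spin": 0},{"travel": [0,0,-50],"spin": 0},{"travel": [0,0,-45],"spin": 0},{"travel": [0,0,-21.5],"spin": 0},{"travel": [0,0,0],"spin": 0}])

```text
time_s: 15.68
eef_pos: [603.9, -262.1, 77.7]
orientation: [-0.209, -3.129, -0.004]
wrist_force: [0.9, 0.3, -0.0]
width: 85.7
gripper_force: 0.0
```

Emit:
drive_tool(series=[{"travel": [0,0,0],"spin": 0},{"travel": [0,0,0],"spin": 0},{"travel": [0,0,0],"spin": 0},{"travel": [0,0,0],"spin": 0},{"travel": [0,0,0],"spin": 0}], gripper=-1)

```text
time_s: 16.3
eef_pos: [606.3, -264.3, 82.0]
orientation: [0.211, 3.131, -0.001]
wrist_force: [-0.2, 2.1, 5.7]
width: 50.4
gripper_force: 42.0
```

Emit:
drive_tool(series=[{"travel": [0,0,10],"spin": 0},{"travel": [0,0,40],"spin": 0},{"travel": [0,0,50],"spin": 0},{"travel": [0,0,40],"spin": 0}])

```text
time_s: 16.8
eef_pos: [605.5, -264.4, 222.6]
orientation: [0.212, 3.133, -0.001]
wrist_force: [0.2, 0.2, -1.3]
width: 50.4
gripper_force: 41.9
```

Emit:
drive_tool(series=[{"travel": [-8,26,0],"spin": 0},{"travel": [-14,46,0],"spin": 0},{"travel": [-15,50,0],"spin": 0},{"travel": [-15,50,0],"spin": 0},{"travel": [-15,50,0],"spin": 0}])

```text
time_s: 17.42
eef_pos: [537.7, -40.8, 220.6]
orientation: [0.212, 3.134, 0.0]
wrist_force: [0.2, -0.6, -0.6]
width: 50.5
gripper_force: 41.9
```

Emit:
drive_tool(series=[{"travel": [-15,50,0],"spin": 0},{"travel": [-15,50,0],"spin": 0},{"travel": [-12,44,0],"spin": 0},{"travel": [-8.5,30.2,0],"spin": 0},{"travel": [0,0,-15],"spin": 0}])

```text
time_s: 18.05
eef_pos: [488.1, 133.7, 206.1]
orientation: [0.206, 3.132, 0.002]
wrist_force: [-0.2, 1.0, -1.2]
width: 50.2
gripper_force: 41.9
```

Emit:
drive_tool(series=[{"travel": [0,0,-25],"spin": 0},{"travel": [0,0,-16],"spin": 0},{"travel": [0,0,0],"spin": 0}])

```text
time_s: 18.42
eef_pos: [487.3, 130.9, 162.6]
orientation: [-0.213, -3.131, 0.002]
wrist_force: [-0.3, 0.0, -0.6]
width: 50.3
gripper_force: 41.9
```

```bash
python3 - <<'E'
from h import *
s,im=wlook('w9.png'); print(s['eef_pos'].round(1),yaw(s),s['wrist_force'])
E
```

```text
[487.3 130.9 162.6] 82.23262576710079 [-0.34312179  0.02310563 -0.5960091 ]
```

View pics/w9.png

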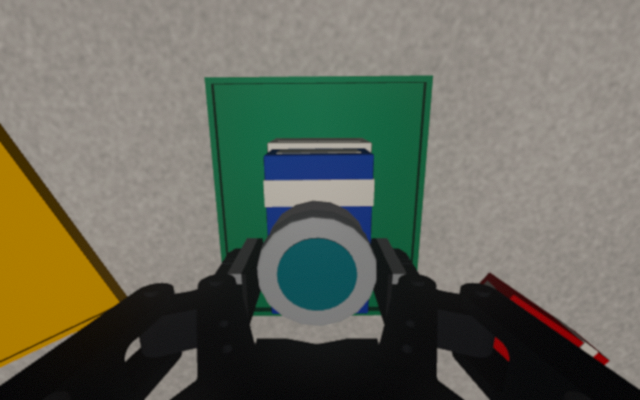

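The wrist view shows the tin at (317,271), centred over the blue carton (columns 264 to 374). I'll lower and release it.

Emit:
drive_tool(series=[{"travel": [0,0,-6],"spin": 0},{"travel": [0,0,-4],"spin": 0},{"travel": [0,0,-2],"spin": 0},{"travel": [0,0,-0.5],"spin": 0},{"travel": [0,0,0],"spin": 0}])

```text
time_s: 19.1
eef_pos: [488.2, 131.9, 153.9]
orientation: [0.211, 3.133, 0.0]
wrist_force: [-4.9, -1.6, 15.6]
width: 50.4
gripper_force: 43.3
```

Emit:
drive_tool(series=[{"travel": [0,0,0],"spin": 0},{"travel": [0,0,0],"spin": 0}])

```text
time_s: 19.35
eef_pos: [488.2, 131.9, 153.9]
orientation: [0.211, 3.133, 0.0]
wrist_force: [-4.6, -2.1, 15.8]
width: 50.4
gripper_force: 43.3
```

Emit:
drive_tool(series=[{"travel": [0,0,0],"spin": 0},{"travel": [0,0,0],"spin": 0},{"travel": [0,0,0],"spin": 0},{"travel": [0,0,0],"spin": 0},{"travel": [0,0,15],"spin": 0}], gripper=1)

```text
time_s: 19.98
eef_pos: [487.4, 131.9, 166.0]
orientation: [-0.211, -3.132, 0.001]
wrist_force: [-0.6, -0.0, 0.9]
width: 85.2
gripper_force: 0.0
```

Emit:
drive_tool(series=[{"travel": [0,0,40],"spin": 0},{"travel": [0,0,50],"spin": 0},{"travel": [0,0,0],"spin": 0}])

```text
time_s: 20.35
eef_pos: [490.0, 132.5, 261.4]
orientation: [0.211, 3.125, 0.005]
wrist_force: [0.7, 0.5, 0.5]
width: 85.3
gripper_force: 0.0
```

```bash
python3 - <<'E'
from h import *
s,im=wlook('w10.png'); print(s['eef_pos'].round(1),yaw(s),s['wrist_force'])
c=mask(im,(80,80,40),(105,255,255),(240,100,400,280)); (u,v),r=cv2.minEnclosingCircle(c); print(u,v,r,wray(s,[(u,v)],102).round(1))
E
```

```text
[490.  132.5 261.4] 82.28932128249782 [0.65177999 0.46748014 0.46002013]
314.7954406738281 199.5 22.478809356689453 [[487.4 131.8 102. ]]
```

Emit:
drive_tool(series=[{"travel": [21,23.7,0],"spin": 9.2},{"travel": [21,23.7,0],"spin": 9.2},{"travel": [21,23.7,0],"spin": 9.2},{"travel": [21,23.7,0],"spin": 9.2},{"travel": [21,23.7,0],"spin": 9.2}])

```text
time_s: 21.02
eef_pos: [593.0, 251.1, 255.0]
orientation: [1.037, -2.962, 0.0]
wrist_force: [-0.4, -0.3, 0.3]
width: 85.3
gripper_force: 0.0
```

Emit:
drive_tool(series=[{"travel": [21,23.7,-10],"spin": 9.2},{"travel": [0,0,-20],"spin": 0},{"travel": [0,0,0],"spin": 0}])

```text
time_s: 21.4
eef_pos: [612.7, 273.9, 223.2]
orientation: [1.262, -2.869, -0.0]
wrist_force: [0.3, 0.4, -0.1]
width: 85.4
gripper_force: 0.0
```

```bash
python3 - <<'E'
from h import *
s,im=wlook('w11.png'); print(s['eef_pos'].round(1),yaw(s),s['joints'].round(2))
E
```

```text
[612.7 273.9 223.2] 137.49813945991622 [ 0.4   0.53  1.44  0.    1.18 -2.  ]
```

View pics/w11.png

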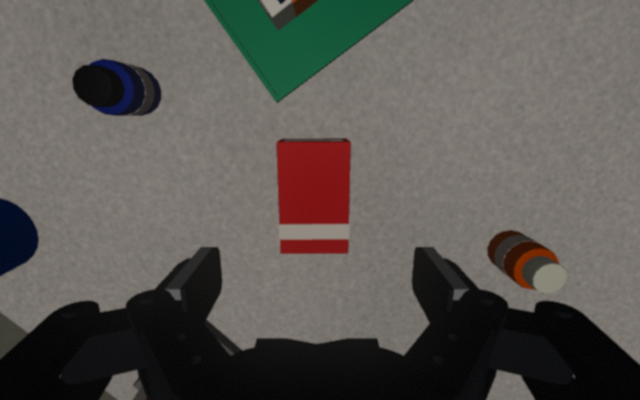

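The tin sits at (487,132) on its stack. The wrist view shows the red carton at columns 278 to 350 and rows 142 to 253, nearly square, with both bottles clear.

```bash
python3 - <<'E'
from h import *
s=arm.read_state(); P=wray(s,[(314,142),(315,253.5),(278,200),(350.5,200)],34); print(s['eef_pos'],np.linalg.norm(P[0]-P[1]),np.linalg.norm(P[2]-P[3]),(P[0]+P[1])/2)
print(np.degrees(np.arctan2(*(P[0]-P[1])[1::-1])))
E
```

```text
[613.25927125 273.8946285  224.85525561] 97.69577002825581 61.37791031737677 [617.12113611 276.81562386  34.        ]
-132.08164728856815
```

Emit:
drive_tool(series=[{"travel": [3.1,2.6,-40],"spin": 0},{"travel": [0,0,-50],"spin": 0},{"travel": [0,0,-35],"spin": 0},{"travel": [0,0,-19.5],"spin": 0},{"travel": [0,0,0],"spin": 0}])

```text
time_s: 22.08
eef_pos: [616.8, 276.5, 81.5]
orientation: [1.264, -2.874, -0.0]
wrist_force: [-0.6, -0.7, 0.2]
width: 85.2
gripper_force: 0.0
```

Emit:
drive_tool(series=[{"travel": [0,0,0],"spin": 0},{"travel": [0,0,0],"spin": 0},{"travel": [0,0,0],"spin": 0},{"travel": [0,0,0],"spin": 0},{"travel": [0,0,0],"spin": 0}], gripper=-1)

```text
time_s: 22.7
eef_pos: [618.2, 277.3, 84.3]
orientation: [-1.263, 2.872, 0.0]
wrist_force: [0.1, -0.4, 6.6]
width: 59.1
gripper_force: 45.2
```

Emit:
drive_tool(series=[{"travel": [0,0,10],"spin": 0},{"travel": [0,0,40],"spin": 0},{"travel": [0,0,60],"spin": 0},{"travel": [0,0,60],"spin": 0}])

```text
time_s: 23.2
eef_pos: [616.7, 276.6, 253.8]
orientation: [1.265, -2.875, -0.0]
wrist_force: [1.3, 0.2, -1.3]
width: 58.9
gripper_force: 44.4
```

Emit:
drive_tool(series=[{"travel": [-14.3,-30,0],"spin": -3.2},{"travel": [-14.3,-45,0],"spin": -3.2},{"travel": [-14.3,-50,0],"spin": -3.2},{"travel": [-14.3,-50,0],"spin": -3.2},{"travel": [-14.3,-50,0],"spin": -3.2}])

```text
time_s: 23.82
eef_pos: [544.7, 50.4, 252.5]
orientation: [-0.85, 3.024, -0.0]
wrist_force: [0.9, -0.6, -1.4]
width: 59.4
gripper_force: 44.4
```

Emit:
drive_tool(series=[{"travel": [-14.3,-50,0],"spin": -3.2},{"travel": [-14.3,-50,0],"spin": -3.2},{"travel": [-14.3,-50,0],"spin": -3.2},{"travel": [-14.3,-34.8,0],"spin": -3.2},{"travel": [0,0,-20],"spin": 0}])

```text
time_s: 24.45
eef_pos: [488.1, -135.4, 233.6]
orientation: [-0.503, 3.098, -0.003]
wrist_force: [0.5, 0.4, -1.7]
width: 58.7
gripper_force: 44.4
```

Emit:
drive_tool(series=[{"travel": [0,0,-40],"spin": 0},{"travel": [0,0,-50],"spin": 0},{"travel": [0,0,-27],"spin": 0},{"travel": [0,0,0],"spin": 0}])

```text
time_s: 24.95
eef_pos: [487.2, -132.6, 113.7]
orientation: [0.509, -3.096, -0.003]
wrist_force: [0.6, 0.1, -0.7]
width: 58.9
gripper_force: 44.3
```

```bash
python3 - <<'E'
from h import *
s,im=wlook('w12.png'); print(s['eef_pos'].round(1),yaw(s),s['wrist_force'],s['joints'].round(2))
E
```

```text
[ 487.2 -132.6  113.7] 108.68252409367771 [ 0.61504865  0.07917751 -0.72812547] [-0.29  0.42  1.97  0.    0.76 -2.19]
```

View pics/w12.png

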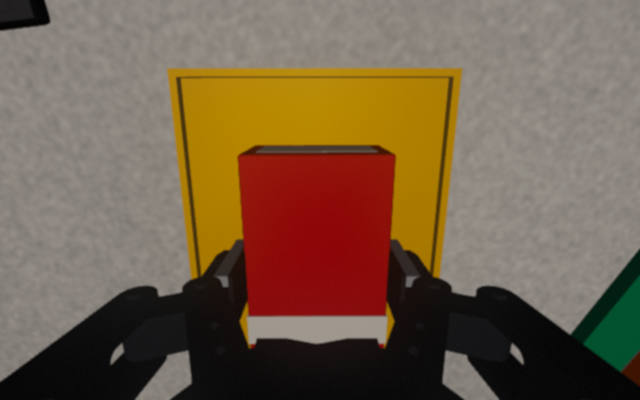

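The red carton hangs centred and parallel over the yellow tray. I'll lower it, release, check, then go to the amber bottle.

Emit:
drive_tool(series=[{"travel": [0,0,-12],"spin": 0},{"travel": [0,0,-10],"spin": 0},{"travel": [0,0,-5],"spin": 0},{"travel": [0,0,-2.3],"spin": 0},{"travel": [0,0,0],"spin": 0}])

```text
time_s: 25.62
eef_pos: [488.2, -132.9, 88.1]
orientation: [-0.51, 3.1, 0.0]
wrist_force: [-5.9, 1.5, 20.5]
width: 59.1
gripper_force: 47.2
```

Emit:
drive_tool(series=[{"travel": [0,0,0],"spin": 0},{"travel": [0,0,0],"spin": 0}])

```text
time_s: 25.88
eef_pos: [488.2, -132.9, 88.1]
orientation: [-0.51, 3.1, 0.0]
wrist_force: [-6.3, 1.8, 20.2]
width: 59.0
gripper_force: 47.1
```

Emit:
drive_tool(series=[{"travel": [0,0,0],"spin": 0},{"travel": [0,0,0],"spin": 0},{"travel": [0,0,0],"spin": 0},{"travel": [0,0,0],"spin": 0},{"travel": [0,0,15],"spin": 0}], gripper=1)

```text
time_s: 26.5
eef_pos: [487.7, -132.8, 100.3]
orientation: [0.509, -3.097, -0.002]
wrist_force: [-0.7, 0.9, 0.5]
width: 85.4
gripper_force: 0.0
```

Emit:
drive_tool(series=[{"travel": [0,0,55],"spin": 0},{"travel": [0,0,55],"spin": 0},{"travel": [0,0,35],"spin": 0},{"travel": [0,0,0],"spin": 0}])

```text
time_s: 27.0
eef_pos: [489.7, -133.4, 249.8]
orientation: [-0.509, 3.093, -0.006]
wrist_force: [-1.1, 0.1, 0.3]
width: 85.1
gripper_force: 0.0
```

```bash
python3 - <<'E'
from h import *
s,im=wlook('w13.png'); print(s['eef_pos'].round(1),yaw(s),s['wrist_force'])
c=mask(im,(0,150,50),(8,255,255),(230,80,420,300)); print(*rect(wray(s,c,38)),cv2.boundingRect(c))
c=mask(im,(18,150,50),(32,255,255)); print(*rect(wray(s,c,10)))
E
```

```text
[ 489.7 -133.4  249.8] 108.68433790520783 [-1.07799079  0.05973142  0.26666984]
[ 471.9 -138.5] [69.1 58.3] 18.8 (285, 127, 68, 78)
[ 487.9 -133. ] [178.5 149.5] 18.8
```

Emit:
drive_tool(series=[{"travel": [2,45,0],"spin": 0},{"travel": [2,52,0],"spin": 0},{"travel": [2,52,0],"spin": 0},{"travel": [2,52,0],"spin": 0},{"travel": [2,52,0],"spin": 0}])

```text
time_s: 27.68
eef_pos: [497.5, 121.5, 244.4]
orientation: [0.509, -3.097, 0.0]
wrist_force: [0.3, -0.5, 0.0]
width: 85.4
gripper_force: 0.0
```

Emit:
drive_tool(series=[{"travel": [2,52,0],"spin": 0},{"travel": [2,52,0],"spin": 0},{"travel": [2,52,0],"spin": 0},{"travel": [2,52,0],"spin": 0},{"travel": [2,52,0],"spin": 0}])

```text
time_s: 28.3
eef_pos: [507.7, 381.3, 243.9]
orientation: [0.51, -3.097, 0.003]
wrist_force: [0.9, 0.6, -0.8]
width: 85.0
gripper_force: 0.0
```

Emit:
drive_tool(series=[{"travel": [2,40,0],"spin": 0},{"travel": [1.6,20,0],"spin": 0},{"travel": [0,0,0],"spin": 0}])

```text
time_s: 28.68
eef_pos: [511.3, 440.8, 243.6]
orientation: [0.512, -3.096, 0.003]
wrist_force: [-0.7, -0.4, 0.5]
width: 85.2
gripper_force: 0.0
```

```bash
python3 - <<'E'
from h import *
s,im=wlook('w14.png'); print(s['eef_pos'].round(1),yaw(s),s['joints'].round(2))
E
```

```text
[511.3 440.8 243.6] 108.79283364034794 [ 0.69  0.52  1.4   0.    1.23 -1.2 ]
```

View pics/w14.png

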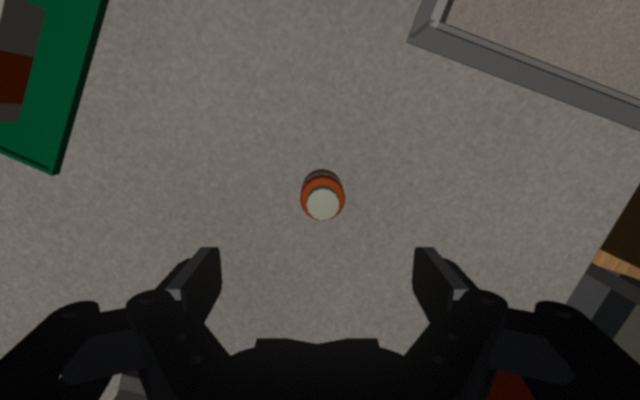

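```bash
python3 - <<'E'
from h import *
s=arm.read_state(); im=cv2.imread('pics/w14.png')[:,:,::-1].copy()
c=mask(im,(15,5,95),(40,90,255),(295,180,350,230)); (u,v),r=cv2.minEnclosingCircle(c); print(u,v,r,wray(s,[(u,v),(u-r,v),(u+r,v)],62).round(1),s['eef_pos'])
E
```

```text
322.0 204.5 36.458980560302734 [[515.5 445.6  62. ]
 [525.2 417.3  62. ]
 [505.9 473.9  62. ]] [511.40836051 439.7151909  243.93888619]
```

Emit:
drive_tool(series=[{"travel": [3.5,6,-40],"spin": 0},{"travel": [0,0,-50],"spin": 0},{"travel": [0,0,-45],"spin": 0},{"travel": [0,0,-26.7],"spin": 0},{"travel": [0,0,0],"spin": 0}])

```text
time_s: 29.35
eef_pos: [514.4, 443.5, 81.4]
orientation: [0.507, -3.094, 0.006]
wrist_force: [-0.4, -0.3, 0.1]
width: 85.8
gripper_force: 0.0
```

Emit:
drive_tool(series=[{"travel": [0,0,0],"spin": 0},{"travel": [0,0,0],"spin": 0},{"travel": [0,0,0],"spin": 0},{"travel": [0,0,0],"spin": 0},{"travel": [0,0,0],"spin": 0}], gripper=-1)

```text
time_s: 29.98
eef_pos: [516.2, 446.5, 85.9]
orientation: [-0.51, 3.097, 0.002]
wrist_force: [-0.5, -0.6, 7.2]
width: 38.8
gripper_force: 40.5
```

Emit:
drive_tool(series=[{"travel": [0,0,0],"spin": 0},{"travel": [0,0,10],"spin": 0},{"travel": [0,0,40],"spin": 0},{"travel": [0,0,60],"spin": 0},{"travel": [0,0,56],"spin": 0}])

```text
time_s: 30.6
eef_pos: [515.2, 445.9, 252.1]
orientation: [0.51, -3.1, -0.0]
wrist_force: [0.4, 1.0, -0.1]
width: 39.4
gripper_force: 40.4
```

Emit:
drive_tool(series=[{"travel": [-2.4,-30,0],"spin": 0},{"travel": [-2.4,-45,0],"spin": 0},{"travel": [-2.4,-52,0],"spin": 0},{"travel": [-2.4,-52,0],"spin": 0},{"travel": [-2.4,-52,0],"spin": 0}])

```text
time_s: 31.22
eef_pos: [503.0, 213.4, 250.4]
orientation: [-0.511, 3.1, 0.0]
wrist_force: [0.6, 0.1, -0.5]
width: 39.1
gripper_force: 40.4
```

Emit:
drive_tool(series=[{"travel": [-2.4,-52,0],"spin": 0},{"travel": [-2.4,-52,0],"spin": 0},{"travel": [-2.4,-52,0],"spin": 0},{"travel": [-2.4,-52,0],"spin": 0},{"travel": [-2.4,-52,0],"spin": 0}])

```text
time_s: 31.85
eef_pos: [491.1, -46.5, 250.5]
orientation: [-0.51, 3.099, 0.0]
wrist_force: [0.6, 1.0, -0.6]
width: 38.8
gripper_force: 40.4
```

Emit:
drive_tool(series=[{"travel": [-2.4,-50,0],"spin": 0},{"travel": [-2.1,-38.4,0],"spin": 0},{"travel": [0,0,-20],"spin": 0},{"travel": [0,0,-45],"spin": 0},{"travel": [0,0,-35],"spin": 0}])

```text
time_s: 32.48
eef_pos: [486.5, -133.4, 149.1]
orientation: [0.509, -3.1, -0.0]
wrist_force: [0.3, 1.0, -0.6]
width: 39.1
gripper_force: 40.6
```

Emit:
drive_tool(series=[{"travel": [0,0,-15],"spin": 0},{"travel": [0,0,0],"spin": 0}])

```text
time_s: 32.72
eef_pos: [486.9, -133.3, 134.8]
orientation: [0.51, -3.099, -0.001]
wrist_force: [-0.1, -0.7, -1.2]
width: 39.2
gripper_force: 40.6
```

```bash
python3 - <<'E'
from h import *
s,im=wlook('w15.png'); print(s['eef_pos'].round(1),yaw(s),s['wrist_force'],s['width'])
E
```

```text
[ 486.9 -133.3  134.8] 108.68674925969749 [-0.05515738 -0.6702335  -1.2297124 ] 39.183458101539244
```

View pics/w15.png

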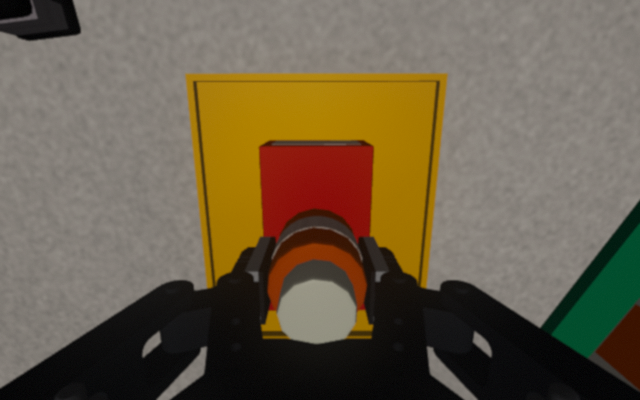

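The bottle hangs upright and centred over the red carton (bottle at column 317, carton at columns 260 to 373). I'll lower it and release.

Emit:
drive_tool(series=[{"travel": [0,0,-6],"spin": 0},{"travel": [0,0,-4],"spin": 0},{"travel": [0,0,-2],"spin": 0},{"travel": [0,0,-1],"spin": 0},{"travel": [0,0,0],"spin": 0}])

```text
time_s: 33.4
eef_pos: [487.0, -133.4, 123.8]
orientation: [-0.51, 3.099, -0.0]
wrist_force: [-3.8, 0.8, 12.6]
width: 39.3
gripper_force: 42.0
```

Emit:
drive_tool(series=[{"travel": [0,0,-0.3],"spin": 0},{"travel": [0,0,0],"spin": 0}])

```text
time_s: 33.65
eef_pos: [487.0, -133.4, 123.8]
orientation: [-0.51, 3.099, -0.001]
wrist_force: [-4.7, 1.9, 16.0]
width: 39.1
gripper_force: 42.0
```

Emit:
drive_tool(series=[{"travel": [0,0,0],"spin": 0},{"travel": [0,0,0],"spin": 0},{"travel": [0,0,0],"spin": 0},{"travel": [0,0,0],"spin": 0},{"travel": [0,0,0],"spin": 0}], gripper=1)

```text
time_s: 34.28
eef_pos: [487.0, -133.4, 121.6]
orientation: [0.51, -3.1, -0.0]
wrist_force: [0.4, -0.7, 0.1]
width: 85.1
gripper_force: 0.0
```

Emit:
drive_tool(series=[{"travel": [0,0,15],"spin": 0},{"travel": [0,0,40],"spin": 0},{"travel": [0,0,50],"spin": 0},{"travel": [0,0,45],"spin": 0},{"travel": [0,0,0],"spin": 0}])

```text
time_s: 34.9
eef_pos: [488.6, -133.9, 276.6]
orientation: [-0.509, 3.091, -0.007]
wrist_force: [-0.3, -0.6, -0.3]
width: 85.5
gripper_force: 0.0
```

```bash
python3 - <<'E'
from h import *
a=grab('top','t2.png'); b=grab('wrist','w16.png')
cv2.imwrite('pics/fin.png',np.vstack([cv2.resize(a[130:290,130:530],(640,256)),b[:340]])[:,:,::-1])
E
```

```text
(no output)
```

View pics/fin.png

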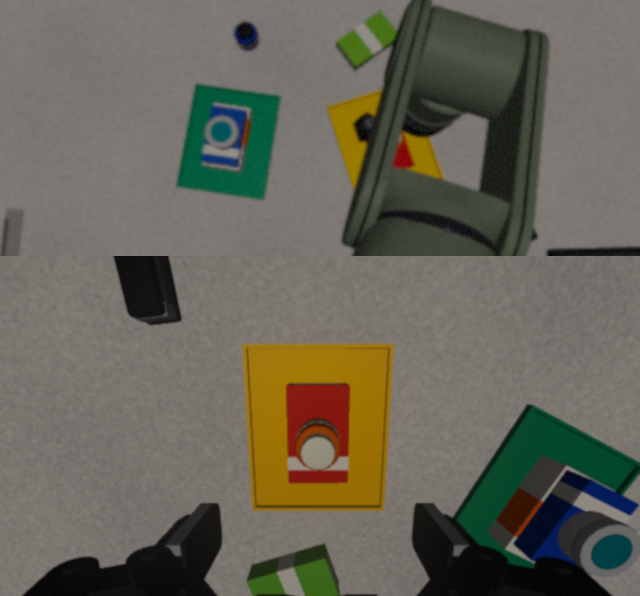

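The last picture shows both stacks standing and the lime carton, dark blue bottle and stapler unmoved. I'll hand the job in.

```bash
python3 -c "
from rig import arm
print(arm.finish_job())"
```

```text
the job is handed in; nothing more can be done
None
```

Both orders are made up and the job is handed in after about 35 s of robot time: in the pictures both stacks stand centred and aligned and the three other things are unmoved, though the hand-in call gave no verdict.

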